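# Lock the cobbler's parts chest and put the key away

## Robot

A 6-joint arm with a two-finger parallel gripper is mounted at the origin on the work surface. World frame = base frame: x ahead of the robot, y to its left, z up, the work surface at z = 0. Lengths are in m, angles in rad, forces in N, time in s.
With the tool pointing down it reaches from about 0.325 to 0.9 m from the base axis. Payload 3.5 kg.
Tool frame: the origin (TCP) lies at the very end of the fingers, on their centre line; the grasp point (between the pads) lies 19 mm behind it (r.pinch_z is the distance from the TCP to the grasp point, in m); x points along the fingers, z is the direction in which the jaws open and shut, and the axes are right-handed (so a half turn about x gives the same grasp; the last joint's range is limited). The gripper opens to 85 mm and grips with 20 to 120 N. Pads are 22 mm wide; open, the fingers measure 114 mm over their backs; the gripper's body (76 mm by 85 mm) begins 54 mm behind the grasp point. The pads swing forward as they close: fully open they stand 13 mm farther back than shut.
Start: joints at [1.008, 0.276, -0.026, 1.268, 0, 1.467], TCP at [0.277, 0.56, 0.195] pointing down, gripper open.
Joint ranges: [-3.12, 3.12], [-0.85, 1.88], [-1.08, 1.24], [-1.95, 2.15], [-1.57, 1.53], [-3.14, 3.14]. Speed limits (rad/s): [2.57, 2.57, 3.14, 3.14, 3.14, 3.14].

## Interface

Orientations are given as a rotation vector (axis times angle).
In Python, from cell import r, viewer, ticket gives the robot as it stands.
- The arm moves only by the tool apply_moves, never from a script. Its argument "increments" is one flat list of numbers, 6 for each row, row after row: the shift along the tool's x, y, z in m, then the turn, a rotation vector about the tool's x, y, z in degrees. A call has 1 to 20 rows; each row is the pose to reach, as a shift and turn from the pose measured when the call began, along the tool's axes at that moment; what a row does not reach only later rows make up. A row lasts 1/10 s, in which the tool goes at most 50 mm and 8.59 degrees, less where a joint would pass 70% of its speed; a pose out of reach is approached as far as the arm can. A call with a gripper value outside its range is refused whole. "gripper" is the opening in per cent of the stroke, from 0 (shut) to 100 (fully open), set as the call begins (left out, the last holds). The fingers move at their own pace and stop on an object; the grip force is fixed at half the most. Time passes only in rows, so rows that repeat a pose let the fingers close. It gives the time, the measured TCP pose, the force and the opening at its end, in the units of the state.
- r.get_state(): the state, without advancing time (a new reading comes with each control period).
- viewer.camera(name): name is "scene" or "top" or "wrist"; returns a dict with "color" (400x640x3 uint8, blue, green, red), "fx", "fy", "cx", "cy" (pixels), "rvec" (rotation vector, rad) and "tvec" (3), from world to camera coordinates, as OpenCV has them. Camera axes: x right, y down, z forward; pixel columns grow to the right and rows downward; lengths in m; the calibration is good to about 2 mm. A picture is of the moment at which its call begins. There is no depth.
- ticket.sign_off(): hands the job in, once; it reports no verdict.
The state is a dict: "time_s": time; "joint_positions": joint angles; "joint_velocities": joint speeds; "effort": joint torques, N m; "tool_pos": TCP position; "ee_rot": TCP orientation; "wrist_force": force on the tool from outside, world axes, zero at the start; "ft_torque": the same for the moment, N m; "width": finger opening in m.
Only numpy, scipy, OpenCV 4.12 (cv2) and the standard library are available. Lean on these libraries where they do the work, as an engineer would, in place of code of your own. Each camera call takes 0.05 s, during which the arm holds its last target.

## Task

Lock the green parts chest: the key is already in the lock on its top; turn it clockwise (seen from above) until the brass bolt is fully home in its keeper. Then turn the key back anticlockwise until it lets itself be drawn out, which it does at only one place that must be felt for with a gentle pull; never force or yank it. Draw it straight up and put it in the blue dish, and leave the other things alone.

Things in the scene. Friction and masses are not known exactly. Their poses are not given: they have to be found in the camera images.
- chest: The fixed green steel chest with its lock; origin on the table on the lock's axis, 95 mm below lock_face, same axes.
- lock_face (a point): On the lock's vertical axis, level with the flat top of the dark lock case (60 x 60 mm, 25 tall) on the fixed green chest (206 x 270 mm, top 70 mm above the table). z up (the key turns about it); y along the bolt's travel, to the steel keeper (from 36 mm off the axis, as tall as the case); x, y along the chest's edges. White marks on the case at its +y and -y sides. Only the key stands higher.
- plug (a joint): Brass plug that the key turns, rad: 0 at the start, growing clockwise from above, -1.3 to 1.5. No spring; trails the key by some 0.1 of play. The bolt moves from about 0.3-0.5, is home at 0.9-1.1. Turning takes up to 0.07 N m, a clear rise is the stop. A new lock gives up the key at -0.65 (bow in line with the white marks); this worn one anywhere in -1.1 to -0.2, unseen, window about 0.15 wide.
- bolt (a joint): Brass bolt, m along lock_face +y: 0 to 0.002 at the start, 0.012 fully home at its solid stop. Pushed by the turning key (3 N friction); stays there when the key is turned back. Turning on hard against the stop (over 50 N in the lock, some 0.25 N m on the key) damages it. Seen from above as a brass bar bridging the 6 mm gap between case and keeper.
- plate (a joint): Lift, m, of the hidden sprung plate that keeps the key in: 0 at rest. Pulling the key up at a wrong angle takes up 1.5 mm of play, then lifts this plate at 3 N per mm; 6 mm (18 N) damages the lock. At the right angle the key slides up freely.
- key: Key, 40 g, 58 mm long; origin at the blade's lower tip, z up along the key, x along the broad side of the bow to where the bit sticks out, y its thickness. Stands upright in the lock at the start, on the lock axis, tip 25 mm below lock_face. Blade 12 x 4 mm; bit reaches 18 mm from the axis, 8 to 17 mm above the tip. Clear of the lock after 30 mm of lift.
- key_bow (a point): Centre of the key's red plastic bow, a slab 32 mm (key x) by 10 mm (key y) by 28 mm tall, centre 44 mm above the key's tip. Grip it across its 10 mm thickness. Its underside stands 5 mm above lock_face.
- dish: Blue open dish, fixed, 130 x 150 mm (its x, y), 22 mm tall, walls and floor 5 mm; origin at the centre of its underside on the table. The key may lie in any attitude in it.
- tin_center (a point): Centre of a yellow shoe-polish tin, 76 mm across, 26 mm tall; to be left alone.
- jar_center (a point): Centre of an amber glass jar with black cap, 56 mm across, 75 mm tall; to be left alone.
- brush_center (a point): Centre of a wooden shoe brush, 150 x 45 x 40 mm; to be left alone.
Things that resemble listed ones, but are neither listed nor needed, are in the scene too. Of the things that look like the key, the smallest one is meant.

How it is judged:
By the outcome, as a careful person would: the job done as asked, in the order asked, and still so for the second after the job is handed in, with the robot touching nothing.
It also fails if it takes over 70 s, if anything falls off the work surface, if the arm or the gripper's body presses on something with over 40 N, if the wrist force passes 120 N, or if a joint passes its speed limit or range.

## Working session

There is one attempt and no reset: what is moved stays moved. The work goes in short steps, Python scripts to look and compute and a tool call to move; the robot and the scene stay as the last step left them, time stands still between calls to the robot, and variables do not carry over. Pictures are saved under pics/ and viewed, and the job is handed in when it is done.

Besides the shell and the picture viewer there is one more tool, called after ">>>" as name(argument=value, ...) on one line, values as JSON. apply_moves: Moves the arm, as the interface text tells. Its arguments: {"type":"object","properties":{"increments":{"type":"array"},"gripper":{"type":"number"}},"required":["increments"]}

```bash
mkdir -p pics; ls
python3 - <<'E'
from cell import r, viewer
import cv2
s=r.get_state(); print({k:s[k] for k in ('time_s','tool_pos','ee_rot','wrist_force','ft_torque','width')}, r.pinch_z)
for n in ('scene','top','wrist'):
    c=viewer.camera(n); cv2.imwrite(f'pics/{n}0.png',c['color']); print(n,c['fx'],c['cx'],c['cy'],c['rvec'],c['tvec'])
E
```

```text
pics
{'time_s': 0.0, 'tool_pos': array([0.2768975 , 0.55934092, 0.19394323]), 'ee_rot': array([-0.86529227,  1.39434852,  0.86364032]), 'wrist_force': array([-0.17198948, -0.00761161, -0.85549805]), 'ft_torque': array([-0.02245065, -0.02164654, -0.04084141]), 'width': 0.08574284990656732} 0.0187
scene 372.588094153929 312.4781276316284 196.65111075076456 [ 1.65529735  1.61183209 -0.88592628] [-0.02688024 -0.20735734  1.39047214]
top 410.7075534161949 317.3408699276644 199.09783358936033 [ 2.15208382 -2.16657813  0.07728123] [0.02483969 0.50473097 1.32731198]
wrist 335.9075113677002 319.48558430528175 196.7204567666189 [-2.47171745 -1.53077923 -0.20192245] [-0.62396575 -0.03179891  0.37730267]
```

View pics/scene0.png

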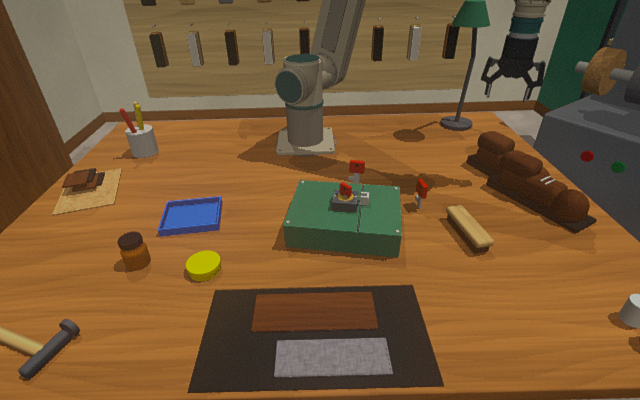

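View pics/top0.png

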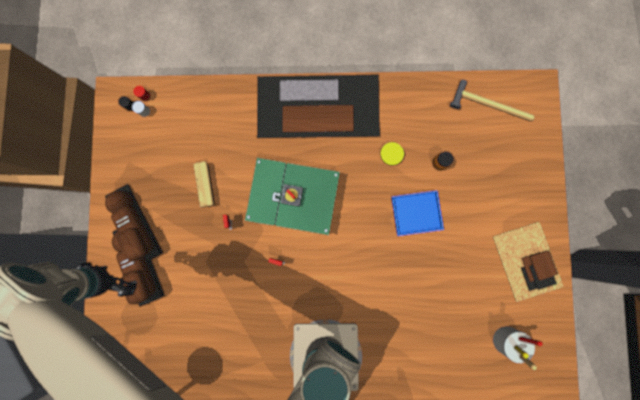

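View pics/wrist0.png

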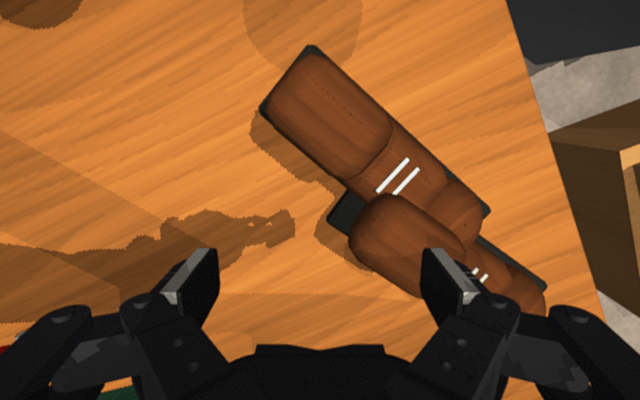

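Run:
```python
import cv2
a=cv2.imread('pics/top0.png')[145:245,235:355]; cv2.imwrite('pics/top0c.png',cv2.resize(a,None,fx=6,fy=6,interpolation=cv2.INTER_CUBIC))
a=cv2.imread('pics/scene0.png')[145:265,270:440]; cv2.imwrite('pics/sc0c.png',cv2.resize(a,None,fx=4.5,fy=4.5,interpolation=cv2.INTER_CUBIC))
```

```text
(no output)
```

View pics/top0c.png

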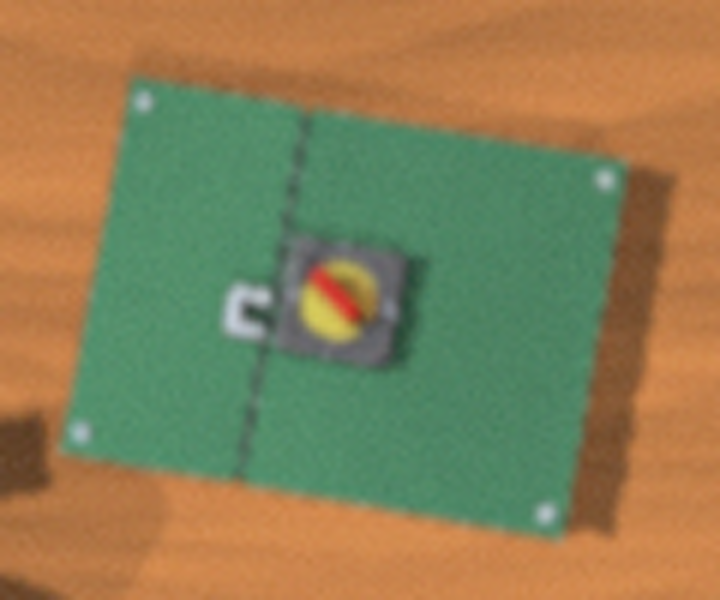

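View pics/sc0c.png

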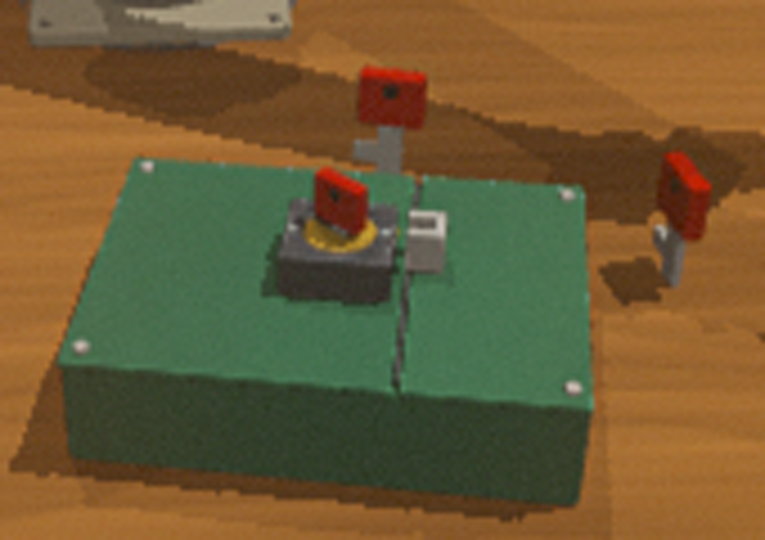

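```bash
cat > h.py <<'E'
import numpy as np, cv2
from scipy.spatial.transform import Rotation as R
def ray(c,uv,z):
    Rm=cv2.Rodrigues(np.array(c['rvec'],float))[0]; t=np.array(c['tvec'],float)
    o=-Rm.T@t
    d=Rm.T@np.array([(uv[0]-c['cx'])/c['fx'],(uv[1]-c['cy'])/c['fy'],1])
    return o+d*(z-o[2])/d[2]
def proj(c,p):
    return cv2.projectPoints(np.array(p,float).reshape(-1,3),np.array(c['rvec'],float),np.array(c['tvec'],float),np.array([[c['fx'],0,c['cx']],[0,c['fy'],c['cy']],[0,0,1]]),None)[0].reshape(-1,2)
def tr(s,p,Rt):
    "increments from current state to TCP pos p, orientation Rt"
    R0=R.from_rotvec(s['ee_rot'])
    return np.round(R0.inv().apply(np.array(p)-s['tool_pos']),4), np.round(np.degrees((R0.inv()*Rt).as_rotvec()),2)
def tool(yaw):
    "tool x down, tool z (jaw dir) horizontal at world angle yaw"
    z=np.array([np.cos(yaw),np.sin(yaw),0]); x=np.array([0,0,-1.]); y=np.cross(z,x)
    return R.from_matrix(np.stack([x,y,z],1))
E
python3 - <<'E'
from h import *
from cell import r,viewer
c=viewer.camera('top'); 
def f(l,z):
    P=[]
    for u in l:
        p=ray(c,(u[0]/6+235-5/12,u[1]/6+145-5/12),z); P.append(p); print(p.round(4))
    return np.array(P)
P=f([(135,78),(628,158),(565,540),(62,455)],.07); print('mean',P.mean(0))
d=P[0]+P[3]-P[1]-P[2]; print('yaw of y axis', np.degrees(np.arctan2(d[1],d[0])), np.linalg.norm(P[0]-P[1]),np.linalg.norm(P[1]-P[2]))
P=f([(288,235),(415,250),(400,370),(272,352)],.095); print('case',P.mean(0))
print('plug'); f([(340,300)],.095)
print('bow'); Q=f([(318,272),(355,315)],.128)
print('dish');
for u in [(393,197),(437,192),(443,230),(399,236)]: print(ray(c,u,.022).round(3))
s=r.get_state(); print(R.from_rotvec(s['ee_rot']).as_matrix().round(2))
# wrist cam wrt tool
w=viewer.camera('wrist'); Rm=cv2.Rodrigues(np.array(w['rvec']))[0]; o=-Rm.T@np.array(w['tvec']); print('cam in tool',R.from_rotvec(s['ee_rot']).inv().apply(o-s['tool_pos']),(R.from_rotvec(s['ee_rot']).inv().as_matrix()@Rm.T).round(3))
E
```

```text
[0.6366 0.214  0.07  ]
[ 0.5905 -0.0503  0.07  ]
[ 0.3878 -0.0151  0.07  ]
[0.4342 0.2511 0.07  ]
mean [0.51226269 0.09993241 0.07      ]
yaw of y axis 80.10700256240871 0.2682938952420505 0.2057453986792295
[0.5473 0.1285 0.095 ]
[0.5388 0.062  0.095 ]
[0.476 0.07  0.095]
[0.4859 0.1367 0.095 ]
case [0.51202559 0.0993216  0.095     ]
plug
[0.5129 0.1013 0.095 ]
bow
[0.5237 0.1095 0.128 ]
[0.5016 0.0907 0.128 ]
dish
[ 0.51  -0.227  0.022]
[ 0.525 -0.371  0.022]
[ 0.401 -0.386  0.022]
[ 0.382 -0.244  0.022]
[[-0.   -0.9   0.44]
 [-0.    0.44  0.9 ]
 [-1.    0.   -0.  ]]
cam in tool [-0.17684338  0.06705017  0.00040571] [[ 0.    -0.263  0.965]
 [-0.002 -0.965 -0.263]
 [ 1.    -0.002 -0.001]]
```

Run:
```python
from h import *
from cell import r
s=r.get_state(); print(tr(s,[.5125,.1,.2],tool(np.radians(132.9))))
```

```text
(array([-0.0052, -0.4149, -0.3075]), array([-6.925e+01, -5.000e-02, -5.000e-02]))
```

>>> apply_moves(increments=[-0.005,-0.415,-0.3075,-69.25,0,0,-0.005,-0.415,-0.3075,-69.25,0,0,-0.005,-0.415,-0.3075,-69.25,0,0,-0.005,-0.415,-0.3075,-69.25,0,0,-0.005,-0.415,-0.3075,-69.25,0,0,-0.005,-0.415,-0.3075,-69.25,0,0,-0.005,-0.415,-0.3075,-69.25,0,0,-0.005,-0.415,-0.3075,-69.25,0,0,-0.005,-0.415,-0.3075,-69.25,0,0,-0.005,-0.415,-0.3075,-69.25,0,0,-0.005,-0.415,-0.3075,-69.25,0,0,-0.005,-0.415,-0.3075,-69.25,0,0,-0.005,-0.415,-0.3075,-69.25,0,0,-0.005,-0.415,-0.3075,-69.25,0,0])

```text
time_s: 1.65
tool_pos: [0.5119, 0.1007, 0.1996]
ee_rot: [-1.736, 0.757, 1.738]
wrist_force: [-0.4, 0.2, 0.4]
width: 0.0852
```

Run:
```python
from h import *
from cell import r,viewer
c=viewer.camera('wrist');cv2.imwrite('pics/w1.png',c['color'])
np.save('w1.npy',c,allow_pickle=True)
s=r.get_state(); print(s['tool_pos'],s['joint_positions'],s['wrist_force'],s['ft_torque'],s['time_s'])
print(proj(c,[.5125,.1,.095]))
```

```text
[0.51179471 0.10108423 0.19966597] [ 7.13803261e-02  9.19562204e-02 -2.40499276e-01  1.23967474e+00
 -5.32181375e-04 -6.79061032e-01] [ 0.77009295  0.08726257 -0.36623605] [-0.00252683 -0.01948498 -0.03785483] 1.7
[[317.82037789 185.25679075]]
```

View pics/w1.png

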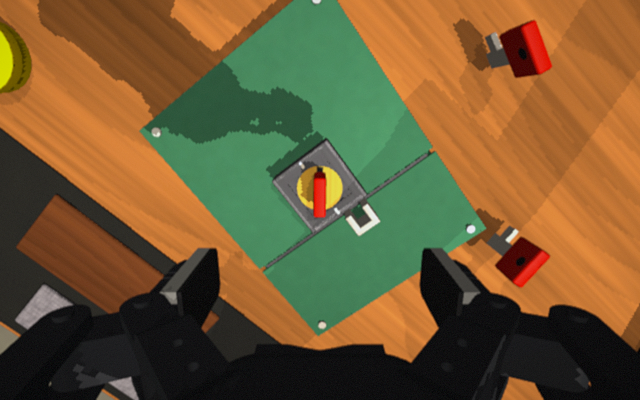

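Run:
```python
import cv2
a=cv2.imread('pics/w1.png')[130:245,260:395]; cv2.imwrite('pics/w1c.png',cv2.resize(a,None,fx=5,fy=5,interpolation=cv2.INTER_CUBIC))
```

```text
(no output)
```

View pics/w1c.png

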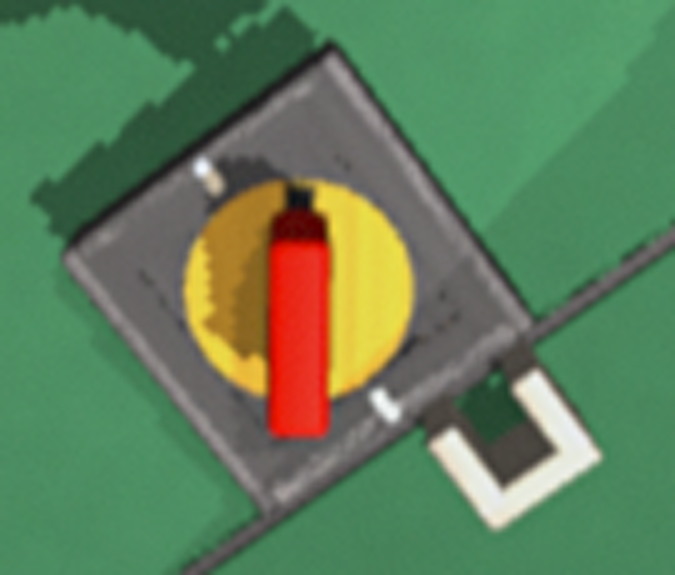

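Run:
```python
from h import *
c=np.load('w1.npy',allow_pickle=True).item()
f=lambda u,z: ray(c,(u[0]/5+260-.4,u[1]/5+130-.4),z)
C=np.array([f(u,.095) for u in [(332,50),(530,325),(270,508),(70,255)]]);print(C.round(4),C.mean(0))
print('plug',f((300,290),.095))
m=[f(u,.095) for u in [(209,178),(385,405)]]; d=m[1]-m[0]; print('marks',np.mean(m,0),np.degrees(np.arctan2(d[1],d[0])))
B=np.array([f(u,.128) for u in [(270,243),(328,243),(328,436),(268,436)]]);print(B.round(4),B.mean(0)); d=B[0]+B[1]-B[2]-B[3];print(np.degrees(np.arctan2(-d[1],-d[0])))
for a,b in((0,1),(3,2),(0,3),(1,2)):
  d=C[b]-C[a];print(np.degrees(np.arctan2(d[1],d[0])),np.linalg.norm(d))
```

```text
[[0.4793 0.0786 0.095 ]
 [0.4905 0.136  0.095 ]
 [0.546  0.1258 0.095 ]
 [0.5353 0.0694 0.095 ]] [0.51275445 0.10245816 0.095     ]
plug [0.51298019 0.10253248 0.095     ]
marks [0.51360784 0.10278373 0.095     ] 79.80691589254441
[[0.5049 0.0888 0.128 ]
 [0.4989 0.0953 0.128 ]
 [0.5213 0.1162 0.128 ]
 [0.5277 0.1094 0.128 ]] [0.51319947 0.10241453 0.128     ]
42.51707754565549
79.01844023563095 0.05851968613377233
79.21713487512687 0.0574233622375669
-9.305948682553602 0.05669230178107323
-10.412306213444891 0.05647171050075667
```

Run:
```python
from h import *
from cell import r
s=r.get_state(); print(tr(s,[.513,.102,.101],tool(np.radians(132.7))))
```

```text
(array([ 0.0987, -0.0016, -0.0002]), array([ 0.3 ,  0.02, -0.08]))
```

>>> apply_moves(increments=[0.03,-0.0016,0,0.3,0,0,0.06,-0.0016,0,0.3,0,0,0.08,-0.0016,0,0.3,0,0,0.09,-0.0016,0,0.3,0,0,0.0987,-0.0016,0,0.3,0,0,0.0987,-0.0016,0,0.3,0,0,0.0987,-0.0016,0,0.3,0,0], gripper=45)

```text
time_s: 2.4
tool_pos: [0.5135, 0.1025, 0.1018]
ee_rot: [-1.734, 0.759, 1.734]
wrist_force: [-0.0, -0.7, 0.7]
width: 0.0385
```

Run:
```python
from h import *
from cell import r,viewer
c=viewer.camera('wrist');cv2.imwrite('pics/w2.png',c['color'])
s=r.get_state(); print(s['tool_pos'],s['ee_rot'],s['wrist_force'],s['ft_torque'],s['time_s'],s['width'])
print(tr(s,[.513,.102,.101],tool(np.radians(132.7))))
```

```text
[0.51385538 0.10236435 0.10209814] [-1.73462744  0.75908417  1.73281959] [ 0.54732642 -0.07103777 -0.34246959] [ 0.01006131 -0.05312004 -0.01898306] 2.45 0.03876161800914807
(array([0.0011, 0.0009, 0.0003]), array([ 0.02, -0.05,  0.02]))
```

View pics/w2.png

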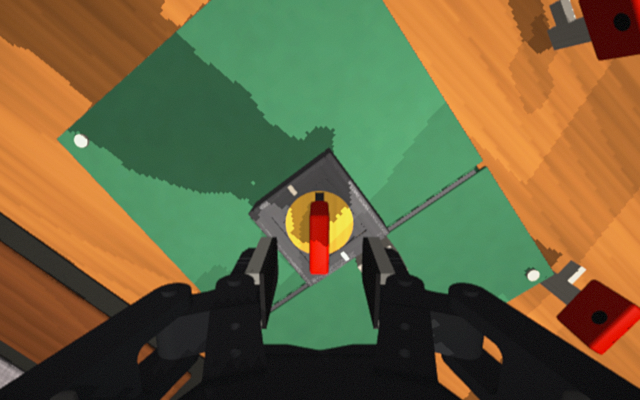

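>>> apply_moves(increments=[0.001,0.0008,0.0003,0,0,0,0.001,0.0008,0.0003,0,0,0,0.001,0.0008,0.0003,0,0,0,0.001,0.0008,0.0003,0,0,0,0.001,0.0008,0.0003,0,0,0,0.001,0.0008,0.0003,0,0,0,0.001,0.0008,0.0003,0,0,0,0.001,0.0008,0.0003,0,0,0], gripper=0)

```text
time_s: 3.25
tool_pos: [0.5131, 0.1021, 0.1011]
ee_rot: [-1.735, 0.759, 1.733]
wrist_force: [0.3, 0.1, -0.2]
width: 0.0004
```

```bash
cat > st.py <<'E'
from h import *
from cell import r,viewer
import sys
c=viewer.camera('wrist');cv2.imwrite(f'pics/{sys.argv[1]}.png',c['color'])
s=r.get_state(); R0=R.from_rotvec(s['ee_rot'])
z=R0.as_matrix()[:,2]; yaw=np.degrees(np.arctan2(z[1],z[0])); print('yaw',yaw,'plug(tool)',np.radians(132.6-yaw))
print('pos',s['tool_pos'].round(4),'F',s['wrist_force'].round(2),'T',s['ft_torque'].round(3),'Ftool',R0.inv().apply(s['wrist_force']).round(2),'t',s['time_s'],'w',round(s['width'],4),'q',s['joint_positions'].round(2))
E
python3 st.py w3
```

```text
yaw 132.71759786817654 plug(tool) -0.002052469993006983
pos [0.5131 0.1021 0.1011] F [0.53 0.24 1.47] T [-0.051 -0.05   0.037] Ftool [-1.47 -0.56 -0.19] t 3.3 w 0.0001 q [ 0.07  0.17 -0.37  1.03 -0.   -0.67]
```

View pics/w3.png

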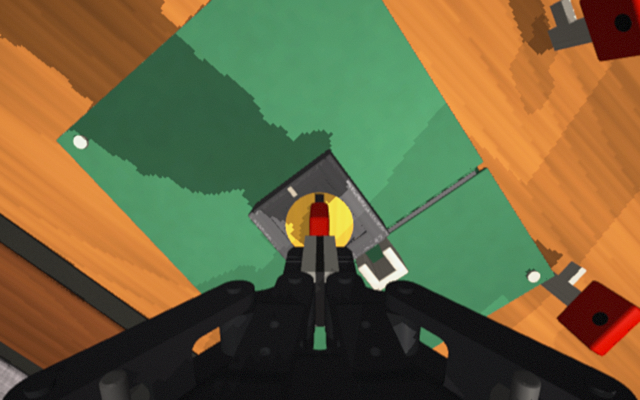

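Run:
```python
from h import *
from cell import r,viewer
c=viewer.camera('wrist'); s=r.get_state()
R0=R.from_rotvec(s['ee_rot'])
for x in (0,-.019,-.04): print(x,proj(c,s['tool_pos']+R0.apply([x,0,0])))
for z in (.095,.1,.128): print(z,proj(c,[.513,.102,z]))
a=c['color'][170:310,240:400]; cv2.imwrite('pics/w3c.png',cv2.resize(a,None,fx=5,fy=4.2,interpolation=cv2.INTER_CUBIC))
sc=viewer.camera('scene')['color']; cv2.imwrite('pics/s3.png',cv2.resize(sc[120:260,260:450],None,fx=4,fy=4,interpolation=cv2.INTER_CUBIC))
```

```text
0 [[318.5835241  227.93877574]]
-0.019 [[318.45396535 241.17751682]]
-0.04 [[318.27378737 259.58869756]]
0.095 [[318.54335939 224.1189753 ]]
0.1 [[318.50451456 227.15103623]]
0.128 [[318.24423726 247.46716561]]
```

View pics/w3c.png

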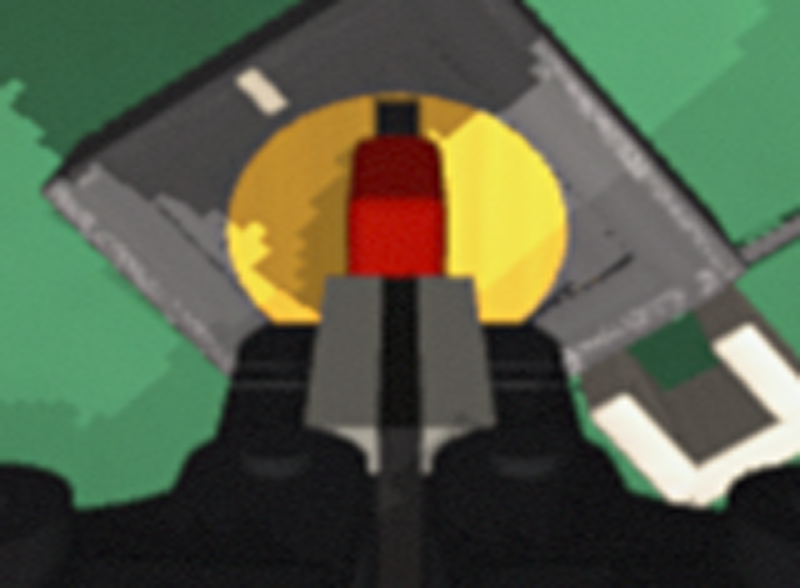

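View pics/s3.png

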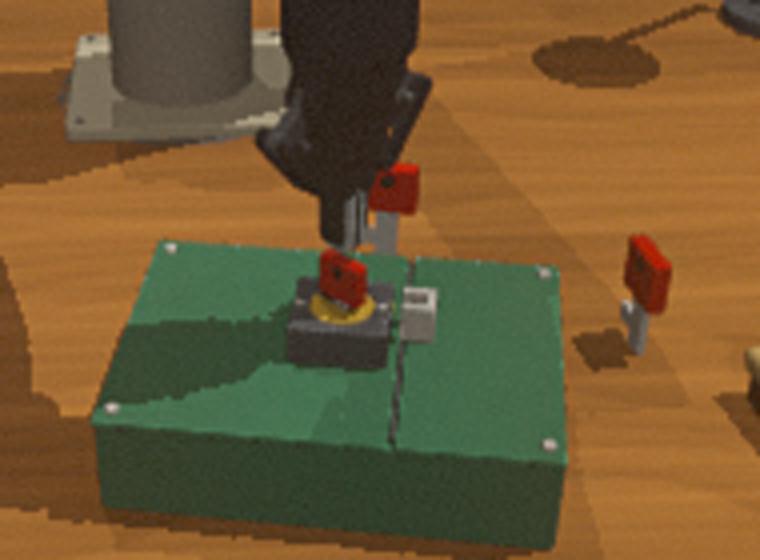

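Run:
```python
from h import *
from cell import r,viewer
s=r.get_state(); R0=R.from_rotvec(s['ee_rot']); print(s['tool_pos'])
def draw(c,pts,col):
    im=c['big']
    for u in proj(c,pts):
        v=((u-c['o'])*c['k']+c['k']/2).astype(int); cv2.drawMarker(im,tuple(int(i) for i in v),col,cv2.MARKER_CROSS,8,1)
L=np.array([.513,.102,0]); a=np.radians(80)-np.pi/2
M=R.from_euler('z',a)
case=[L+M.apply([x,y,.095]) for x in(-.03,.03) for y in (-.03,.03)]
Kd=R.from_euler('z',np.radians(42.7))
bow=[L+Kd.apply([x,y,z]) for x in(-.016,.016) for y in (-.005,.005) for z in (.1,.128)]
ch=[np.array([0,0,.07])+P for P in ([.6366,.214,0],[.5905,-.0503,0],[.3878,-.0151,0],[.4342,.2511,0])]
tl=[s['tool_pos']+R0.apply([x,y,0]) for x in (0,-.0187) for y in(-.011,.011)]
for n,o,sz,k in (('wrist',(220,130),(200,150),4),('scene',(270,125),(180,140),4)):
    c=viewer.camera(n); c['o']=np.array(o);c['k']=k
    c['big']=cv2.resize(c['color'][o[1]:o[1]+sz[1],o[0]:o[0]+sz[0]],None,fx=k,fy=k,interpolation=cv2.INTER_CUBIC)
    draw(c,case,(255,255,255));draw(c,bow,(255,255,0));draw(c,ch,(255,0,255));draw(c,tl,(0,255,0))
    cv2.imwrite(f'pics/ov_{n}.png',c['big'])
```

```text
[0.51302753 0.10207209 0.10103447]
```

View pics/ov_wrist.png

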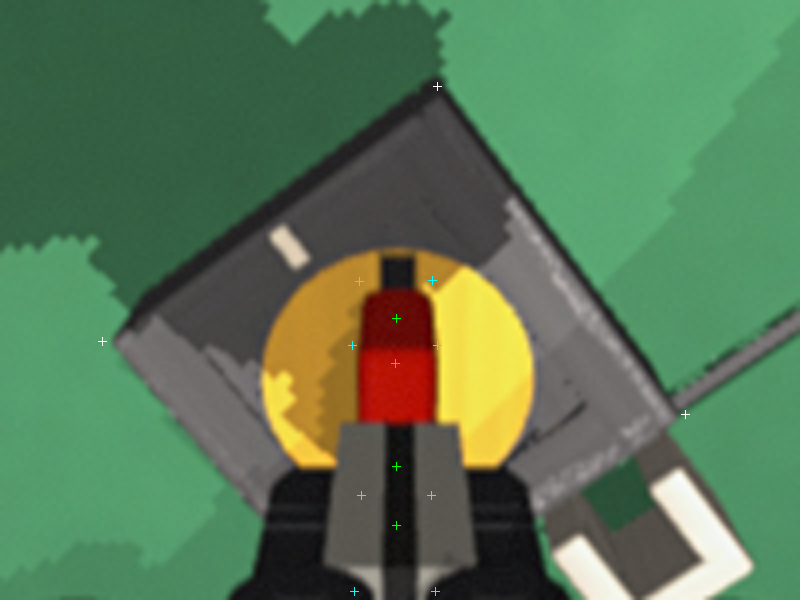

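View pics/ov_scene.png

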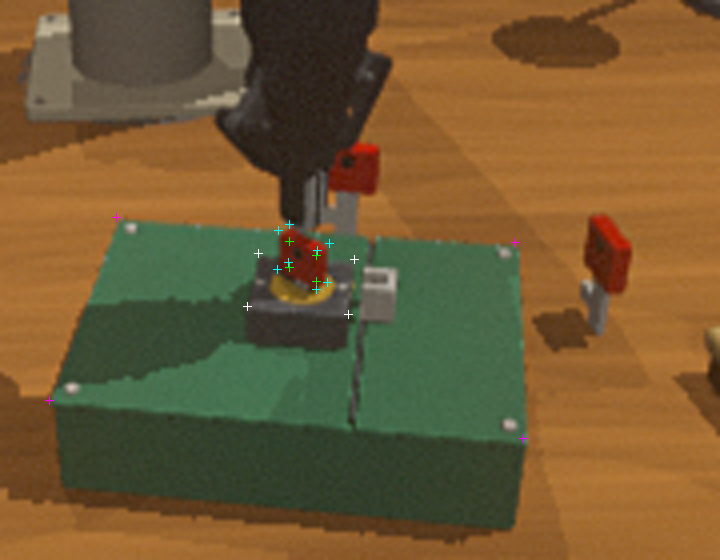

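>>> apply_moves(increments=[0,0,0,0,0,0,0,0,0,0,0,0,0,0,0,0,0,0,0.005,0,0,0,0,0,0.01,0,0,0,0,0,0.015,0,0,0,0,0,0.02,0,0,0,0,0,0.02,0,0,0,0,0], gripper=35)

```text
time_s: 4.3
tool_pos: [0.5121, 0.102, 0.0799]
ee_rot: [-1.733, 0.76, 1.735]
wrist_force: [-1.0, -0.5, -0.7]
width: 0.0298
```

```bash
python3 st.py w4
python3 - <<'E'
from cell import viewer
import cv2
sc=viewer.camera('scene')['color']; cv2.imwrite('pics/s4.png',cv2.resize(sc[120:260,260:450],None,fx=4,fy=4,interpolation=cv2.INTER_CUBIC))
E
```

```text
yaw 132.7163695618169 plug(tool) -0.002031032002807907
pos [0.5124 0.102  0.0804] F [ 0.17 -0.89  0.14] T [-0.02  -0.014 -0.04 ] Ftool [-0.14  0.48 -0.77] t 4.35 w 0.0299 q [ 0.07  0.19 -0.4   0.99 -0.   -0.67]
```

View pics/w4.png

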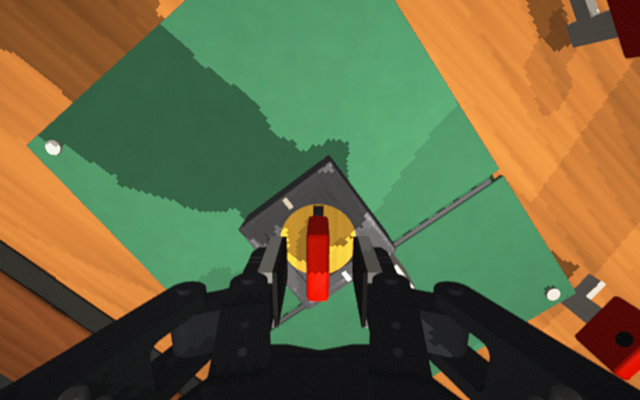

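View pics/s4.png

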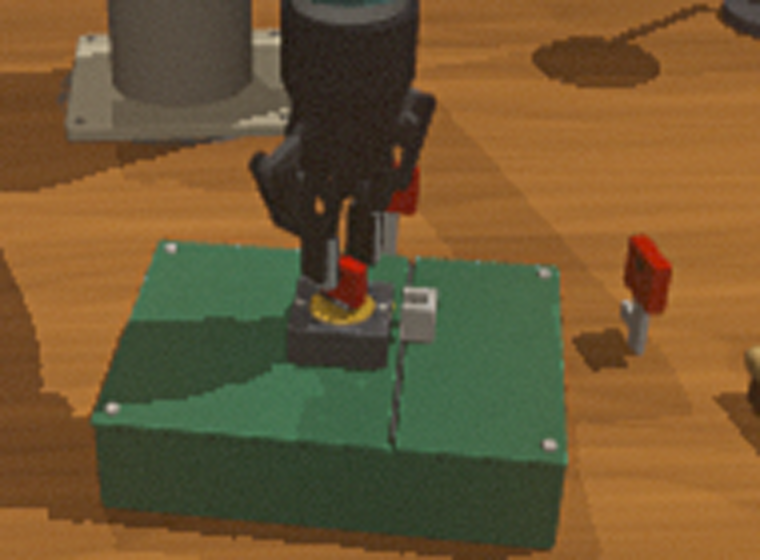

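Run:
```python
from h import *
from cell import r
s=r.get_state(); print(tr(s,[.5132,.1015,.067],tool(np.radians(132.7))))
```

```text
(array([ 0.0138,  0.0001, -0.0006]), array([ 0.02, -0.03, -0.01]))
```

>>> apply_moves(increments=[0.005,0,-0.0008,0,0,0,0.01,0,-0.0008,0,0,0,0.0135,0,-0.0008,0,0,0,0.0135,0,-0.0008,0,0,0])

```text
time_s: 4.8
tool_pos: [0.5126, 0.1014, 0.0665]
ee_rot: [-1.733, 0.76, 1.735]
wrist_force: [-0.8, 0.0, 0.5]
width: 0.0301
```

>>> apply_moves(increments=[0,0,0,0,0,0,0,0,0,0,0,0,0,0,0,0,0,0,0,0,0,0,0,0,0,0,0,0,0,0], gripper=0)

```text
time_s: 5.3
tool_pos: [0.5127, 0.1014, 0.0665]
ee_rot: [-1.733, 0.76, 1.735]
wrist_force: [0.2, 0.6, -0.5]
width: 0.0089
```

```bash
python3 st.py w5
python3 - <<'E'
from cell import viewer
import cv2
sc=viewer.camera('scene')['color']; cv2.imwrite('pics/s5.png',cv2.resize(sc[120:260,260:450],None,fx=4,fy=4,interpolation=cv2.INTER_CUBIC))
E
```

```text
yaw 132.71448051366608 plug(tool) -0.0019980618928474724
pos [0.5126 0.1014 0.0665] F [ 0.55  0.51 -0.31] T [-0.02   0.052 -0.004] Ftool [ 0.31 -0.75  0.  ] t 5.35 w 0.0091 q [ 0.07  0.2  -0.41  0.96 -0.   -0.67]
```

View pics/w5.png

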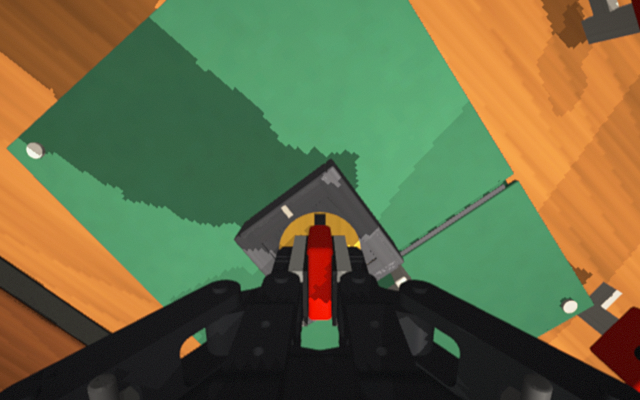

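View pics/s5.png

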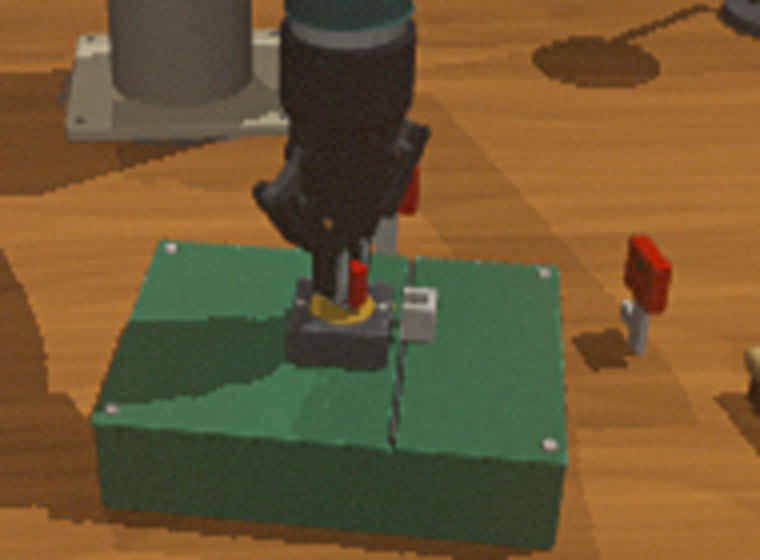

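>>> apply_moves(increments=[0,0,0,4,0,0,0,0,0,8,0,0,0,0,0,12,0,0,0,0,0,16,0,0,0,0,0,20,0,0,0,0,0,24,0,0,0,0,0,24,0,0])

```text
time_s: 6.1
tool_pos: [0.5125, 0.1014, 0.0665]
ee_rot: [-1.445, 1.038, 1.447]
wrist_force: [-0.1, -0.4, 0.8]
width: 0.0089
```

```bash
python3 st.py w6
```

```text
yaw 108.8010247304355 plug(tool) 0.41537047705460545
pos [0.5125 0.1014 0.0665] F [-0.32  0.13  0.1 ] T [0.038 0.116 0.034] Ftool [-0.1   0.26  0.23] t 6.15 w 0.0088 q [ 0.07  0.2  -0.41  0.96 -0.   -0.26]
```

>>> apply_moves(increments=[0,0,0,4,0,0,0,0,0,8,0,0,0,0,0,12,0,0,0,0,0,16,0,0,0,0,0,20,0,0,0,0,0,24,0,0,0,0,0,26,0,0,0,0,0,26,0,0])

```text
time_s: 6.95
tool_pos: [0.5122, 0.1022, 0.0665]
ee_rot: [-1.116, 1.266, 1.119]
wrist_force: [-1.5, 2.7, -0.4]
width: 0.0091
```

```bash
python3 st.py w7;  python3 - <<'E'
from cell import viewer
import cv2
sc=viewer.camera('top')['color']; cv2.imwrite('pics/t7.png',cv2.resize(sc[145:245,235:355],None,fx=6,fy=6,interpolation=cv2.INTER_CUBIC))
sc=viewer.camera('wrist')['color']; cv2.imwrite('pics/w7c.png',cv2.resize(sc[150:310,220:420],None,fx=3.7,fy=3.7,interpolation=cv2.INTER_CUBIC))
E
```

```text
yaw 82.92204566729666 plug(tool) 0.8670438687610558
pos [0.5122 0.1022 0.0665] F [-0.51  1.95  0.1 ] T [0.652 0.235 0.079] Ftool [-0.1   0.74  1.88] t 7.0 w 0.0089 q [ 0.07  0.2  -0.41  0.96  0.    0.2 ]
```

View pics/w7c.png

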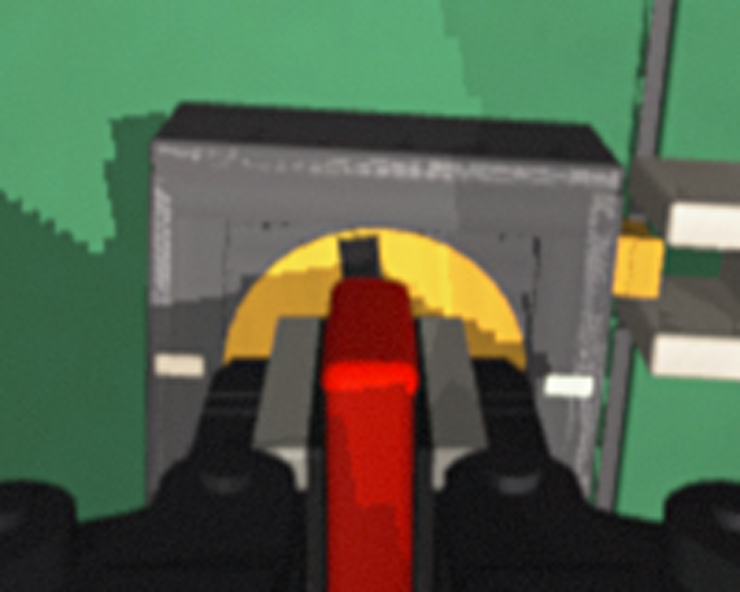

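View pics/t7.png

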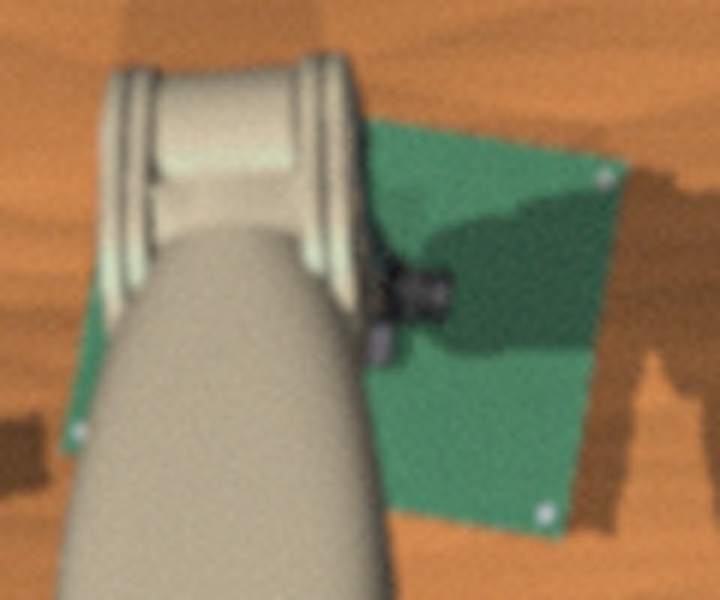

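>>> apply_moves(increments=[0,0,-0.0005,2,0,0,0,0,-0.0005,4,0,0,0,0,-0.0005,5,0,0,0,0,-0.0005,5,0,0])

```text
time_s: 7.5
tool_pos: [0.512, 0.102, 0.0665]
ee_rot: [-1.05, 1.302, 1.055]
wrist_force: [-1.1, 3.1, 1.2]
width: 0.0089
```

```bash
python3 st.py w8
```

```text
yaw 77.95001826216276 plug(tool) 0.9538221174800323
pos [0.512  0.102  0.0665] F [-1.52  4.    1.41] T [ 0.873  0.33  -0.004] Ftool [-1.4   2.33  3.6 ] t 7.55 w 0.0089 q [ 0.07  0.2  -0.41  0.96  0.    0.28]
```

>>> apply_moves(increments=[0,0,0,1.5,0,0,0,0,0,3,0,0,0,0,0,3,0,0])

```text
time_s: 7.85
tool_pos: [0.5119, 0.1021, 0.0665]
ee_rot: [-1.01, 1.323, 1.016]
wrist_force: [-1.0, 3.4, 0.4]
width: 0.0092
```

```bash
python3 st.py w9;python3 st.py w9
```

```text
yaw 74.94745148988001 plug(tool) 1.006226793667345
pos [0.5119 0.1021 0.0665] F [-1.91  3.09  1.11] T [0.753 0.359 0.027] Ftool [-1.1   2.65  2.49] t 7.9 w 0.0087 q [ 0.07  0.2  -0.41  0.96  0.    0.33]
yaw 74.95930351840109 plug(tool) 1.006019936746612
pos [0.5119 0.1021 0.0665] F [-2.36  2.9   1.4 ] T [0.735 0.289 0.095] Ftool [-1.39  3.04  2.19] t 7.95 w 0.009 q [ 0.07  0.2  -0.41  0.96  0.    0.33]
```

>>> apply_moves(increments=[0,0,0,1.5,0,0,0,0,0,3,0,0,0,0,0,3,0,0])

```text
time_s: 8.25
tool_pos: [0.5118, 0.1022, 0.0665]
ee_rot: [-0.971, 1.343, 0.977]
wrist_force: [-1.7, 3.7, 1.7]
width: 0.009
```

```bash
python3 st.py w10;python3 st.py w10;  python3 - <<'E'
from cell import viewer
import cv2
sc=viewer.camera('wrist')['color']; cv2.imwrite('pics/w10c.png',cv2.resize(sc[150:310,220:420],None,fx=3.7,fy=3.7,interpolation=cv2.INTER_CUBIC))
E
```

```text
yaw 71.94889393896116 plug(tool) 1.0585614957414164
pos [0.5118 0.1022 0.0665] F [-2.34  3.52  0.78] T [0.811 0.396 0.092] Ftool [-0.76  3.32  2.63] t 8.3 w 0.0086 q [ 0.07  0.2  -0.41  0.96  0.    0.39]
yaw 71.9558024417926 plug(tool) 1.0584409196206246
pos [0.5118 0.1022 0.0665] F [-1.    2.82  2.89] T [0.759 0.409 0.082] Ftool [-2.88  1.83  2.38] t 8.35 w 0.0093 q [ 0.07  0.2  -0.41  0.96  0.    0.39]
```

View pics/w10c.png

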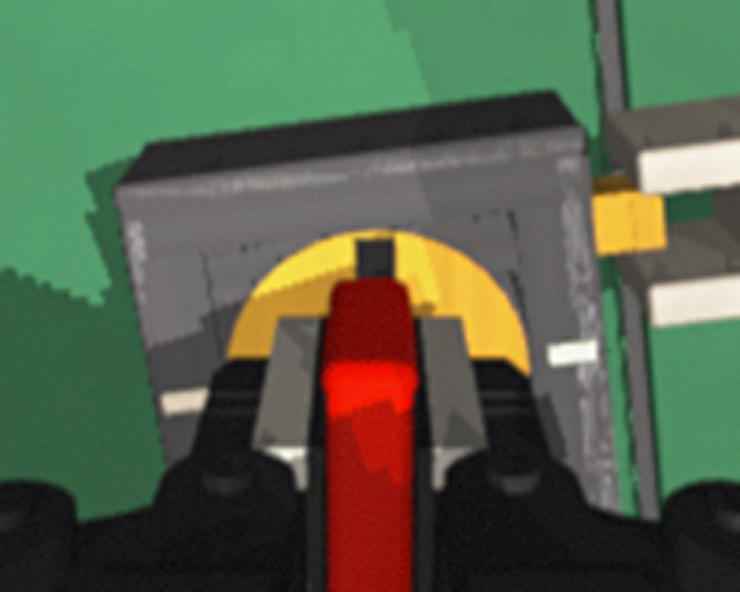

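>>> apply_moves(increments=[0,0,0,1.5,0,0,0,0,0,3,0,0,0,0,0,3,0,0])

```text
time_s: 8.7
tool_pos: [0.5118, 0.1023, 0.0665]
ee_rot: [-0.931, 1.362, 0.937]
wrist_force: [-1.7, 3.2, 1.3]
width: 0.0088
```

```bash
python3 st.py w11;python3 st.py w11
```

```text
yaw 68.94898694619987 plug(tool) 1.110919750018703
pos [0.5118 0.1023 0.0665] F [-1.61  3.31  1.63] T [0.914 0.363 0.072] Ftool [-1.61  2.7   2.52] t 8.75 w 0.0091 q [ 0.07  0.2  -0.41  0.96  0.    0.44]
yaw 68.95833714080771 plug(tool) 1.1107565583370937
pos [0.5118 0.1022 0.0665] F [-1.62  5.06  1.5 ] T [0.864 0.387 0.077] Ftool [-1.48  3.34  4.14] t 8.8 w 0.0088 q [ 0.07  0.2  -0.41  0.96  0.    0.44]
```

>>> apply_moves(increments=[0,0,0,1,0,0,0,0,0,2,0,0,0,0,0,2,0,0])

```text
time_s: 9.1
tool_pos: [0.5117, 0.1022, 0.0665]
ee_rot: [-0.905, 1.374, 0.911]
wrist_force: [-2.2, 3.3, 1.1]
width: 0.0087
```

```bash
python3 st.py w12;python3 st.py w12;  python3 - <<'E'
from cell import viewer
import cv2
sc=viewer.camera('wrist')['color']; cv2.imwrite('pics/w12c.png',cv2.resize(sc[150:310,220:420],None,fx=3.7,fy=3.7,interpolation=cv2.INTER_CUBIC))
E
```

```text
yaw 66.96921542512573 plug(tool) 1.145473281498663
pos [0.5117 0.1023 0.0665] F [-1.96  3.2   1.5 ] T [0.825 0.449 0.247] Ftool [-1.49  3.06  2.18] t 9.15 w 0.0087 q [ 0.07  0.2  -0.41  0.96  0.    0.47]
yaw 66.96524866838502 plug(tool) 1.145542514464414
pos [0.5117 0.1022 0.0665] F [-1.48  3.1   2.59] T [0.819 0.484 0.204] Ftool [-2.58  2.59  2.28] t 9.2 w 0.0089 q [ 0.07  0.2  -0.41  0.96  0.    0.47]
```

View pics/w12c.png

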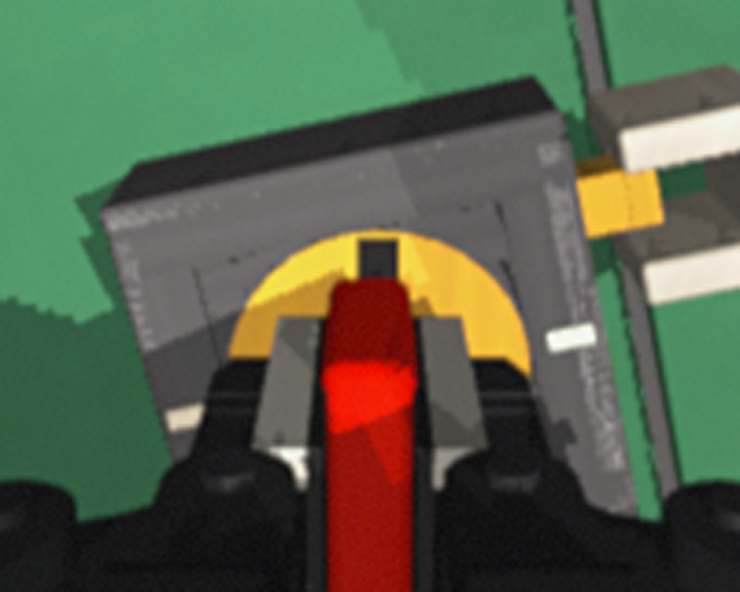

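Run:
```python
from h import *
from cell import r
s=r.get_state(); print(tr(s,[.5128,.1015,.0665],tool(np.radians(132.6+np.degrees(.22)))))
```

```text
(array([ 0.    , -0.0013, -0.0003]), array([-78.24,   0.2 ,  -0.13]))
```

>>> apply_moves(increments=[0,-0.0003,0,-6,0,0,0,-0.0006,-0.0001,-12,0,0,0,-0.0009,-0.0002,-18,0,0,0,-0.0012,-0.0003,-24,0,0,0,-0.0012,-0.0003,-30,0,0,0,-0.0012,-0.0003,-36,0,0,0,-0.0012,-0.0003,-42,0,0,0,-0.0012,-0.0003,-48,0,0,0,-0.0012,-0.0003,-54,0,0,0,-0.0012,-0.0003,-60,0,0,0,-0.0012,-0.0003,-66,0,0,0,-0.0012,-0.0003,-72,0,0,0,-0.0012,-0.0003,-78,0,0,0,-0.0012,-0.0003,-78,0,0])

```text
time_s: 10.65
tool_pos: [0.5131, 0.1011, 0.0665]
ee_rot: [-1.869, 0.591, 1.874]
wrist_force: [-0.3, 2.3, 0.9]
width: 0.0091
```

```bash
python3 st.py w13;python3 st.py w13;  python3 - <<'E'
from cell import viewer
import cv2
sc=viewer.camera('wrist')['color']; cv2.imwrite('pics/w13c.png',cv2.resize(sc[150:310,220:420],None,fx=3.7,fy=3.7,interpolation=cv2.INTER_CUBIC))
E
```

```text
yaw 144.81156888515096 plug(tool) -0.21313208387997767
pos [0.5131 0.1011 0.0665] F [-0.89  1.85  0.72] T [ 0.498  0.181 -0.029] Ftool [-0.72 -1.    1.79] t 10.7 w 0.0088 q [ 0.07  0.2  -0.41  0.96  0.   -0.89]
yaw 144.81085743518952 plug(tool) -0.2131196667356873
pos [0.513  0.1011 0.0665] F [-0.5   1.31  0.19] T [0.465 0.147 0.012] Ftool [-0.19 -0.78  1.17] t 10.75 w 0.0088 q [ 0.07  0.2  -0.41  0.96  0.   -0.89]
```

View pics/w13c.png

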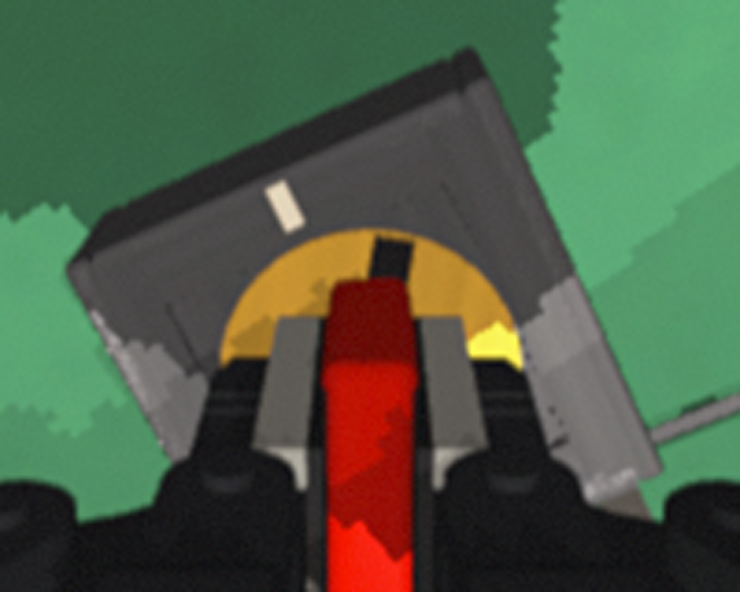

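>>> apply_moves(increments=[0,0,0,-5,0,0,0,0,0,-5,0,0,-0.001,0,0,-5,0,0,-0.002,0,0,-5,0,0,-0.003,0,0,-5,0,0,-0.003,0,0,-5,0,0])

```text
time_s: 11.4
tool_pos: [0.5127, 0.1005, 0.0691]
ee_rot: [-1.922, 0.52, 1.928]
wrist_force: [-1.0, -0.7, -3.4]
width: 0.0089
```

```bash
cat > f.py <<'E'
from h import *
from cell import r,viewer
F=[];T=[]
for i in range(3):
    viewer.camera('wrist'); s=r.get_state(); F.append(s['wrist_force']);T.append(s['ft_torque'])
z=R.from_rotvec(s['ee_rot']).as_matrix()[:,2]; print('tool ang',round(np.radians(132.6)-np.arctan2(z[1],z[0]),3),'pos',s['tool_pos'].round(4),'F',np.mean(F,0).round(2),'T',np.mean(T,0).round(3),'t',s['time_s'])
E
python3 f.py
```

```text
tool ang -0.3 pos [0.5127 0.1006 0.0691] F [-0.44 -1.39 -3.85] T [-0.197  0.089  0.   ] t 11.55
```

>>> apply_moves(increments=[0.0027,-0.0003,0.0002,0,0,0,0.0027,-0.0005,0.0003,-3,0,0,0.0027,-0.0005,0.0003,-5,0,0,0.0027,-0.0005,0.0003,-5,0,0,0.001,-0.0005,0.0003,-5,0,0,-0.0003,-0.0005,0.0003,-5,0,0,-0.0003,-0.0005,0.0003,-5,0,0])

```text
time_s: 12.25
tool_pos: [0.5131, 0.1011, 0.0694]
ee_rot: [-1.975, 0.443, 1.98]
wrist_force: [1.7, -1.6, -4.0]
width: 0.0089
```

```bash
python3 f.py
```

```text
tool ang -0.387 pos [0.5131 0.1011 0.0695] F [ 1.51 -0.9  -4.13] T [-0.19  -0.362  0.009] t 12.4
```

>>> apply_moves(increments=[0.0027,0,0,0,0,0,0.0027,0,0,-3,0,0,0.0027,0,0,-5,0,0,0.0027,0,0,-5,0,0,0.001,0,0,-5,0,0,-0.0003,0,0,-5,0,0,-0.0003,0,0,-5,0,0])

```text
time_s: 13.1
tool_pos: [0.5132, 0.1011, 0.0696]
ee_rot: [-2.027, 0.362, 2.031]
wrist_force: [1.7, -1.6, -4.5]
width: 0.009
```

```bash
python3 f.py
```

```text
tool ang -0.474 pos [0.5132 0.1011 0.0696] F [ 1.84 -0.63 -4.36] T [-0.1   -0.468 -0.022] t 13.25
```

>>> apply_moves(increments=[0.003,0,0,0,0,0,0.003,0,0,-3,0,0,0.003,0,0,-5,0,0,0.003,0,0,-5,0,0,0.001,0,0,-5,0,0,0,0,0,-5,0,0,0,0,0,-5,0,0])

```text
time_s: 13.95
tool_pos: [0.5133, 0.1011, 0.0696]
ee_rot: [-2.077, 0.278, 2.081]
wrist_force: [2.5, -0.4, -4.6]
width: 0.0091
```

```bash
python3 f.py
```

```text
tool ang -0.561 pos [0.5133 0.101  0.0696] F [ 2.03 -0.53 -4.1 ] T [-0.205 -0.569  0.008] t 14.1
```

>>> apply_moves(increments=[0.003,0,0,0,0,0,0.003,0,0,-3,0,0,0.003,0,0,-5,0,0,0.003,0,0,-5,0,0,0.001,0,0,-5,0,0,0,0,0,-5,0,0,0,0,0,-5,0,0])

```text
time_s: 14.8
tool_pos: [0.5134, 0.1011, 0.0695]
ee_rot: [-2.126, 0.19, 2.129]
wrist_force: [2.4, -0.7, -3.5]
width: 0.0089
```

```bash
python3 f.py
```

```text
tool ang -0.649 pos [0.5134 0.101  0.0695] F [ 2.7  -0.86 -4.87] T [-0.153 -0.665 -0.018] t 14.95
```

>>> apply_moves(increments=[0.003,0,0,0,0,0,0.003,0,0,-3,0,0,0.003,0,0,-5,0,0,0.003,0,0,-5,0,0,0.001,0,0,-5,0,0,0,0,0,-5,0,0,0,0,0,-5,0,0])

```text
time_s: 15.65
tool_pos: [0.5136, 0.1011, 0.0695]
ee_rot: [-2.173, 0.099, 2.176]
wrist_force: [2.7, -1.6, -3.8]
width: 0.0088
```

```bash
python3 f.py
```

```text
tool ang -0.736 pos [0.5136 0.1011 0.0695] F [ 2.97 -0.83 -3.59] T [-0.143 -0.65  -0.015] t 15.8
```

>>> apply_moves(increments=[0.003,0,0,0,0,0,0.003,0,0,-3,0,0,0.003,0,0,-5,0,0,0.003,0,0,-5,0,0,0.001,0,0,-5,0,0,0,0,0,-5,0,0,0,0,0,-5,0,0])

```text
time_s: 16.5
tool_pos: [0.5137, 0.1012, 0.0699]
ee_rot: [-2.218, 0.004, 2.22]
wrist_force: [2.4, 0.3, 1.5]
width: 0.0089
```

```bash
python3 f.py
```

```text
tool ang -0.823 pos [0.5137 0.1011 0.0698] F [ 1.33 -0.42  0.14] T [-0.084 -0.473  0.002] t 16.65
```

>>> apply_moves(increments=[-0.001,0,0,0,0,0,-0.002,0,0,0,0,0,-0.003,0,0,0,0,0,-0.003,0,0,0,0,0])

```text
time_s: 17.05
tool_pos: [0.5137, 0.1011, 0.0729]
ee_rot: [-2.218, 0.004, 2.22]
wrist_force: [1.8, -0.6, -0.4]
width: 0.0088
```

```bash
python3 f.py
```

```text
tool ang -0.823 pos [0.5137 0.1012 0.0729] F [ 1.39 -0.47 -0.72] T [-0.092 -0.445  0.019] t 17.2
```

>>> apply_moves(increments=[-0.002,0,0,0,0,0,-0.004,0,0,0,0,0,-0.006,0,0,0,0,0,-0.008,0,0,0,0,0,-0.01,0,0,0,0,0,-0.01,0,0,0,0,0])

```text
time_s: 17.8
tool_pos: [0.5132, 0.1013, 0.0832]
ee_rot: [-2.217, 0.004, 2.221]
wrist_force: [0.4, -0.5, 0.9]
width: 0.009
```

```bash
python3 f.py
```

```text
tool ang -0.823 pos [0.5133 0.1012 0.083 ] F [ 0.26 -0.07  1.34] T [ 0.017 -0.019 -0.009] t 17.95
```

>>> apply_moves(increments=[-0.003,0,0,0,0,0,-0.006,0,0,0,0,0,-0.009,0,0,0,0,0,-0.012,0,0,0,0,0,-0.015,0,0,0,0,0,-0.02,0,0,0,0,0,-0.025,0,0,0,0,0,-0.035,0,0,0,0,0,-0.045,0,0,0,0,0,-0.055,0,0,0,0,0,-0.065,0,0,0,0,0,-0.065,0,0,0,0,0])

```text
time_s: 19.15
tool_pos: [0.515, 0.1013, 0.1502]
ee_rot: [-2.221, 0.004, 2.217]
wrist_force: [0.6, 0.4, -0.3]
width: 0.0088
```

```bash
python3 f.py
python3 - <<'E'
from h import *
from cell import viewer,r
c=viewer.camera('wrist'); cv2.imwrite('pics/w20.png',c['color'])
c=viewer.camera('scene'); cv2.imwrite('pics/s20.png',cv2.resize(c['color'][60:260,160:450],None,fx=2.7,fy=2.7,interpolation=cv2.INTER_CUBIC))
c=viewer.camera('top')
D=np.array([ray(c,u,.022) for u in [(393,197),(437,192),(443,230),(399,236)]]).mean(0); print(D)
s=r.get_state(); print(tr(s,[D[0],D[1],.14],tool(np.radians(-8+180))))
E
```

```text
tool ang -0.823 pos [0.5132 0.1012 0.1478] F [-0.36  0.46 -0.41] T [-0.021  0.027 -0.012] t 19.3
[ 0.45473553 -0.30707844  0.022     ]
(array([0.0072, 0.4085, 0.0563]), array([7.76, 0.18, 0.03]))
```

View pics/w20.png

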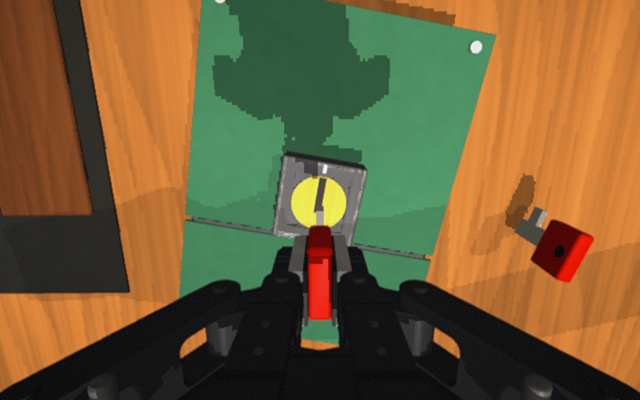

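View pics/s20.png

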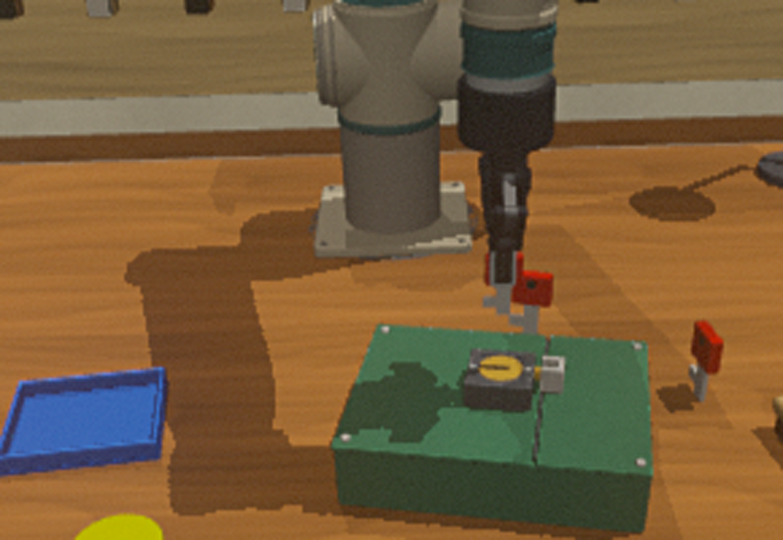

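>>> apply_moves(increments=[0,0.02,0.003,0,0,0,0,0.06,0.009,0,0,0,0,0.105,0.015,0,0,0,0,0.15,0.021,0,0,0,0,0.195,0.027,0,0,0,0,0.24,0.033,0,0,0,0,0.285,0.039,0,0,0,0,0.33,0.045,0,0,0,0,0.37,0.051,0,0,0,0,0.395,0.055,0,0,0,0,0.4085,0.056,0,0,0,0,0.4085,0.056,0,0,0,0,0.4085,0.056,0,0,0])

```text
time_s: 20.75
tool_pos: [0.4549, -0.306, 0.1468]
ee_rot: [-2.214, 0.002, 2.223]
wrist_force: [-0.4, 1.1, -1.1]
width: 0.0091
```

```bash
python3 f.py
python3 - <<'E'
from h import *
from cell import viewer,r
c=viewer.camera('wrist'); cv2.imwrite('pics/w21.png',c['color'])
c=viewer.camera('top'); cv2.imwrite('pics/t21.png',cv2.resize(c['color'][130:260,220:460],None,fx=3.3,fy=3.3,interpolation=cv2.INTER_CUBIC))
E
```

```text
tool ang -0.825 pos [ 0.4552 -0.3055  0.1471] F [ 0.15  0.29 -0.54] T [-0.009  0.025 -0.019] t 20.9
```

View pics/w21.png

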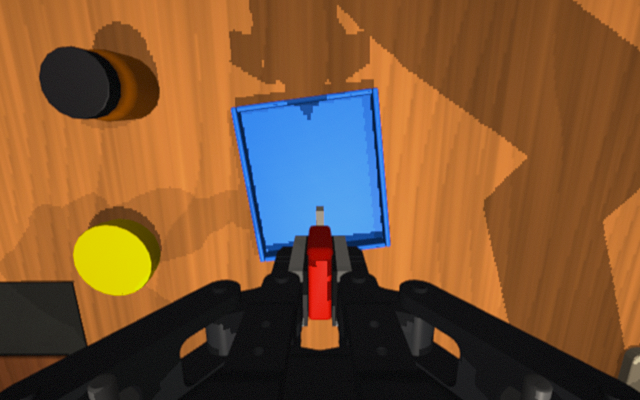

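View pics/t21.png

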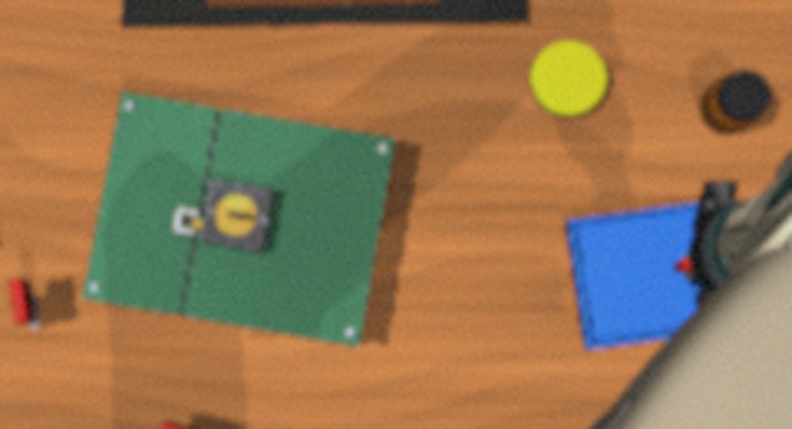

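>>> apply_moves(increments=[0.03,0.001,0,0,0,0,0.065,0.001,0,0,0,0,0.095,0.001,0,0,0,0,0.115,0.001,0,0,0,0,0.128,0.001,0,0,0,0,0.134,0.001,0,0,0,0,0.139,0.001,0,0,0,0,0.139,0.001,0,0,0,0])

```text
time_s: 21.8
tool_pos: [0.4552, -0.3069, 0.0085]
ee_rot: [-2.217, 0.002, 2.223]
wrist_force: [0.4, -0.7, -0.0]
width: 0.0094
```

```bash
python3 f.py
python3 - <<'E'
from h import *
from cell import viewer,r
c=viewer.camera('scene'); cv2.imwrite('pics/s22.png',cv2.resize(c['color'][150:270,110:270],None,fx=4.5,fy=4.5,interpolation=cv2.INTER_CUBIC))
E
```

```text
tool ang -0.825 pos [ 0.4556 -0.3074  0.0092] F [-0.39  0.58 -0.29] T [-0.002 -0.016 -0.018] t 21.95
```

View pics/s22.png

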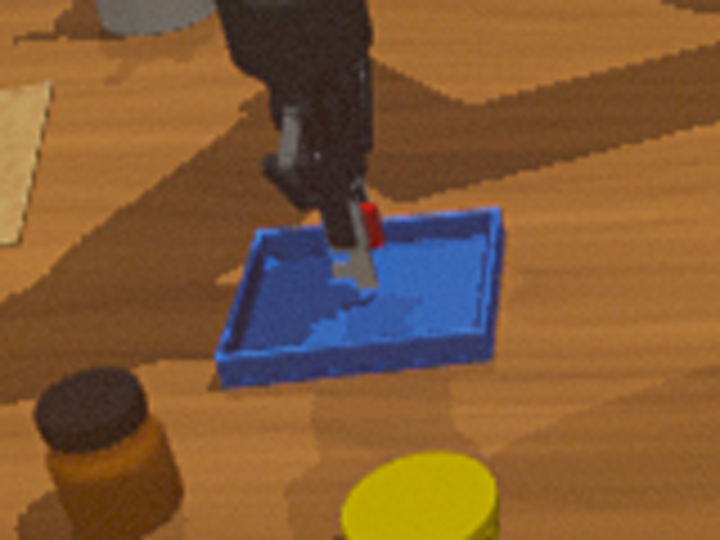

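Key tip is just above the dish floor, well centred. Release.

>>> apply_moves(increments=[0.003,0,0,0,0,0,0.003,0,0,0,0,0,0.003,0,0,0,0,0,0.003,0,0,0,0,0,0.003,0,0,0,0,0,0.003,0,0,0,0,0,0.003,0,0,0,0,0,0.003,0,0,0,0,0], gripper=70)

```text
time_s: 22.8
tool_pos: [0.4555, -0.3074, 0.0062]
ee_rot: [-2.218, 0.003, 2.222]
wrist_force: [0.3, -0.3, -0.3]
width: 0.0597
```

>>> apply_moves(increments=[-0.01,0,0,0,0,0,-0.02,0,0,0,0,0,-0.04,0,0,0,0,0,-0.06,0,0,0,0,0,-0.09,0,0,0,0,0,-0.12,0,0,0,0,0,-0.15,0,0,0,0,0,-0.15,0,0,0,0,0,-0.15,0,0,0,0,0])

```text
time_s: 23.7
tool_pos: [0.4567, -0.308, 0.158]
ee_rot: [-2.222, 0.006, 2.22]
wrist_force: [-0.4, -0.3, -0.5]
width: 0.0599
```

```bash
python3 f.py
python3 - <<'E'
from h import *
from cell import viewer,r
c=viewer.camera('wrist'); cv2.imwrite('pics/w23.png',c['color'])
c=viewer.camera('scene'); cv2.imwrite('pics/s23.png',cv2.resize(c['color'][110:290,90:450],None,fx=2.2,fy=2.2,interpolation=cv2.INTER_CUBIC))
c=viewer.camera('top'); cv2.imwrite('pics/t23.png',cv2.resize(c['color'][170:220,265:315],None,fx=12,fy=12,interpolation=cv2.INTER_CUBIC))
E
```

```text
tool ang -0.825 pos [ 0.4549 -0.3066  0.1551] F [-0.47  0.07 -0.73] T [ 0.006  0.011 -0.012] t 23.85
```

View pics/w23.png

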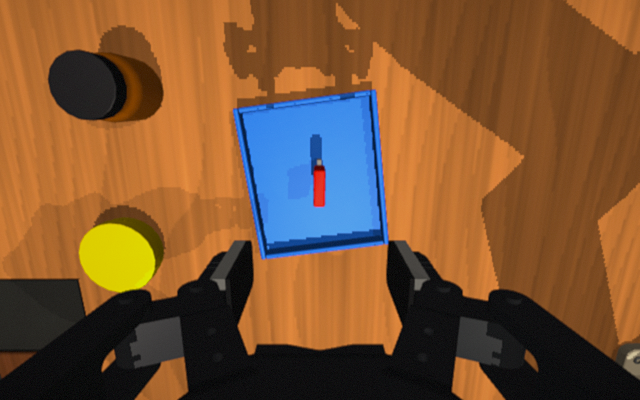

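View pics/s23.png

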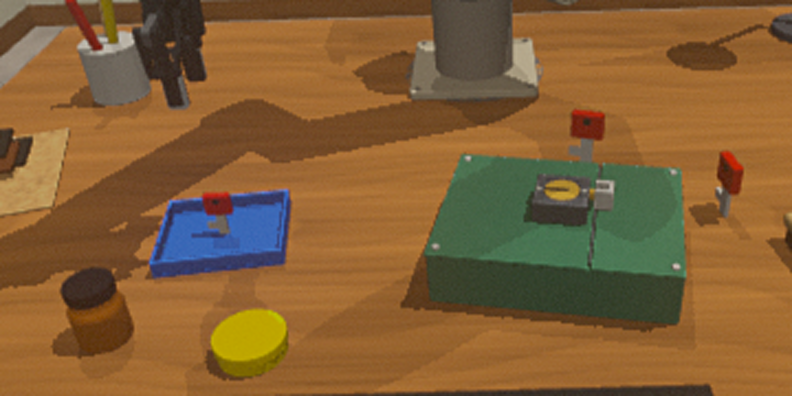

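View pics/t23.png

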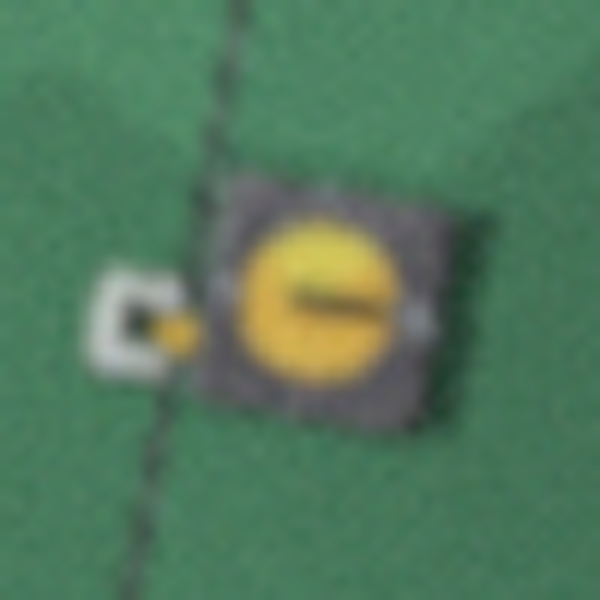

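>>> apply_moves(increments=[-0.02,-0.03,-0.004,0,0,0,-0.04,-0.07,-0.01,0,0,0,-0.04,-0.115,-0.016,0,0,0,-0.04,-0.16,-0.022,0,0,0,-0.04,-0.205,-0.028,0,0,0,-0.04,-0.25,-0.034,0,0,0,-0.04,-0.295,-0.04,0,0,0,-0.04,-0.34,-0.046,0,0,0,-0.04,-0.37,-0.05,0,0,0,-0.04,-0.39,-0.055,0,0,0,-0.04,-0.4,-0.055,0,0,0,-0.04,-0.4,-0.055,0,0,0])

```text
time_s: 25.2
tool_pos: [0.5107, 0.0939, 0.1947]
ee_rot: [-2.215, -0.0, 2.226]
wrist_force: [-0.0, -1.1, -0.2]
width: 0.0604
```

```bash
python3 f.py
python3 - <<'E'
from h import *
from cell import viewer,r
c=viewer.camera('wrist'); cv2.imwrite('pics/w24.png',c['color']); u=proj(c,[.513,.115,.09])[0].astype(int); print(u)
cv2.imwrite('pics/w24c.png',cv2.resize(c['color'][u[1]-50:u[1]+50,u[0]-50:u[0]+50],None,fx=6,fy=6,interpolation=cv2.INTER_CUBIC))
c=viewer.camera('scene'); cv2.imwrite('pics/s24.png',cv2.resize(c['color'][150:270,110:270],None,fx=4.5,fy=4.5,interpolation=cv2.INTER_CUBIC))
E
```

```text
tool ang -0.824 pos [0.5109 0.0922 0.195 ] F [ 0.22 -0.18 -0.21] T [ 0.001 -0.003 -0.004] t 25.35
[316 209]
```

View pics/w24c.png

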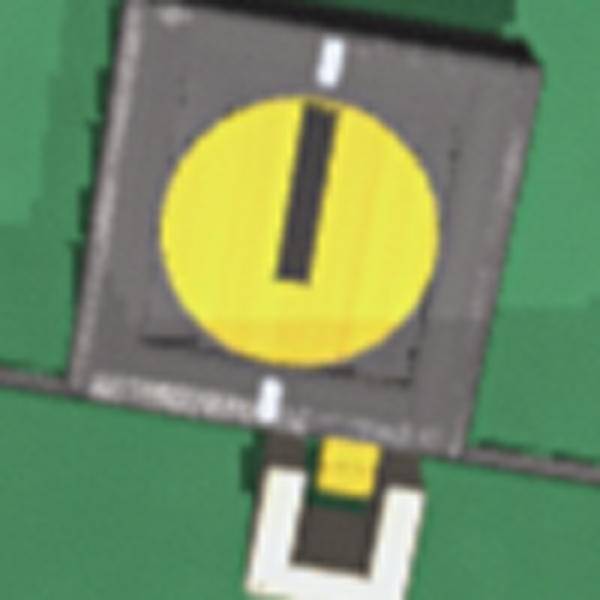

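View pics/s24.png

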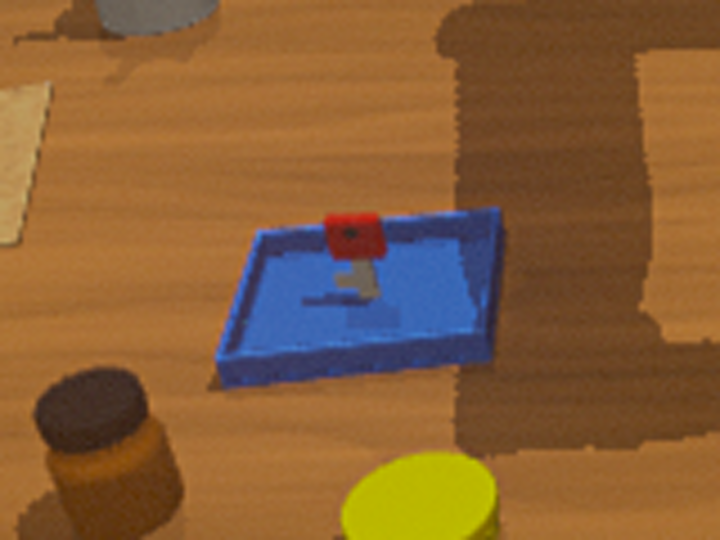

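Run:
```python
from h import *
from cell import viewer
c=viewer.camera('wrist')
f=lambda u,z: ray(c,(266+(u[0]+.5)/6-.5,159+(u[1]+.5)/6-.5),z)
y=np.array([np.cos(np.radians(80)),np.sin(np.radians(80))])
L=(f((330,60),.095)+f((270,400),.095))/2; L2=f((299,232),.095); print(L,L2)
for z in (.0775,.0825,.0875,.095):
  print(z,[round(float((f(u,z)-L2)[:2]@y),4) for u in [(348,497),(345,438),(280,465),(272,425)]])
```

```text
[0.51404788 0.10239559 0.095     ] [0.51408964 0.1021148  0.095     ]
0.0775 [0.0461, 0.0364, 0.0425, 0.0362]
0.0825 [0.044, 0.0345, 0.0405, 0.0343]
0.0875 [0.0419, 0.0326, 0.0385, 0.0324]
0.095 [0.0389, 0.0298, 0.0355, 0.0295]
```

Run:
```python
from cell import ticket
print(ticket.sign_off())
```

```text
the job is handed in; nothing more can be done
None
```

The chest is locked and the key is in the blue dish. I handed the job in at about 25 s of the 70 s allowed.

- **Locking:** I turned the key clockwise until the torque rose clearly, from about 0.08 to 0.2–0.25 N m, and stopped there. That is just under the 0.25 N m given as the damage level; one noisy reading showed 0.247.
- **Finding the release angle:** I turned the key back and tested with 3 mm pulls every 5°. At wrong angles the pull met 4–5 N. With the gripper at about -0.82 rad it fell to nearly zero, and the key drew straight up without resistance.
- **Placing:** I lowered the key to the dish floor at the dish's centre and let go.

**Last checks:**
- The bolt's tip stands an estimated 42–44 mm from the lock axis. That is 12–14 mm past the case and inside the keeper, which fits a bolt that is fully home.
- The key stands upright near the middle of the dish, still so 1.5 s later. If it tips over, it will still land inside.
- The nearby other things looked untouched, and the gripper is clear of everything.

**What disagreed:**
- My first grip closed on nothing just above the key. In the images the fingers end about 35 mm short of the reported tool tip, so I gripped by what the cameras showed.
- The wrist camera showed the lock case about 5% too small, but this caused no trouble.

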